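# Comb the steel straws into the draining tray

## Task

Take the beech rake off its rest and comb the four washed steel straws scattered over the ribbed draining tray, drawing the pegs along with their tips resting lightly on the ribs, until each straw lies flat in a groove of its own to drain. Then draw the straws along with the pegs until their ends all come up firm against the tray's end wall nearest the robot, pushing there with about half a kilo's weight. Move the straws with the rake alone, never with the fingers, keep a light hand, never bearing on straws or tray with much more than half a kilo, lay the rake back on its rest as you found it and leave everything else where it stands.

Things in the scene. Friction and masses are not known exactly. Their poses are not given: they have to be found in the camera images.
- tray: Pale grey ribbed draining tray, fixed, 242 mm (x) by 234 mm (y). Origin: centre of its underside. Grooves run along its x, floor at z = 4 mm, 26 mm apart, 12 mm wide at the floor: centres y = 0, +-26, +-52, +-78 mm and, beside the side walls, +-104 mm; one straw fits flat in each. Side walls: inner faces y = +-111 mm, top z = 20 mm. Low lip at the +x end: inner face x = 115 mm, top z = 12 mm
- tray_rib (a point): On the crest of one of the tray's ribs: at x = 0, y = 13 mm, z = 11 mm of the tray, same axes. The eight half-round ribs between the grooves, 14 mm wide, crests at z = 11 mm of the tray, run from x = -113 to 113 mm at y = +-13, +-39, +-65, +-91 mm
- end_wall: The tray's stiff end wall, which the straws go against, moulded on the tray. Origin: middle of the foot of its inner face, at x = -115 mm, y = 0, z = 4 mm of the tray, same axes (the straws lie on its +x side). Its top is at z = 20 mm of the tray. It is the end nearest the robot
- rake: Beech pasta rake, about 0.13 kg. Origin: level with the peg tips, under the middle of the head; x points from handle to head, z up when it stands on its pegs. Head bar 198 mm along y, 16 mm square, centre z = 48 mm. Eight stiff round-ended pegs 6 mm thick in one row at x = 0, y = +-13, +-39, +-65, +-91 mm (the tray's rib spacing), reaching down to z = 0
- rake_grip (a point): Good place to grip the rake's handle, near the centre of mass: x = -55 mm, z = 48 mm of the rake, same axes. The handle is straight, 16 mm wide (y), 18 mm high, centre z = 48 mm, from the head to x = -203 mm. At the start the rake stands level, pegs on the tiles, handle lying in the rest's notch
- rest: Grey stoneware utensil rest, fixed, 45 x 70 mm. Origin: centre of its underside. Saddle 39 mm high, with a 30 mm wide notch along its x between two lugs standing 8 mm higher. At the start the rake's origin is 150 mm from it along the rest's +x, with the same heading
- straw_a: plain silver steel drinking straw, round with flat ends, 8 mm thick, 130 mm long, about 20 g. Origin: the middle of the straw on its axis; x runs along the straw (it may roll about x). In a groove its axis is 8 mm above the tray's origin, lying across the ribs 15 mm
- straw_b: copper-coloured steel drinking straw, round with flat ends, 8 mm thick, 130 mm long, about 20 g. Origin: the middle of the straw on its axis; x runs along the straw (it may roll about x). In a groove its axis is 8 mm above the tray's origin, lying across the ribs 15 mm
- straw_c: brass-coloured steel drinking straw, round with flat ends, 8 mm thick, 130 mm long, about 20 g. Origin: the middle of the straw on its axis; x runs along the straw (it may roll about x). In a groove its axis is 8 mm above the tray's origin, lying across the ribs 15 mm
- straw_d: blue steel drinking straw, round with flat ends, 8 mm thick, 130 mm long, about 20 g. Origin: the middle of the straw on its axis; x runs along the straw (it may roll about x). In a groove its axis is 8 mm above the tray's origin, lying across the ribs 15 mm
- kettle: ivory plastic kettle on its black power base, about 165 mm across, 230 mm high, handle to its own +y; leave alone. Origin: centre of its underside
- mug: grey stoneware mug, 82 mm across, 92 mm high; leave alone. Origin: centre of its underside
- sugar_shaker: glass sugar shaker with a steel pouring top, 72 mm across, 155 mm high; leave alone. Origin: centre of its underside
- teaspoon: steel teaspoon 135 mm long lying on the tiles; leave alone
- pod_caddy: dark hard-plastic pod caddy with a white lid, 166 x 136 mm, 124 mm high; leave alone. Origin: centre of its underside
- pod_red: red coffee pod, 37 mm across, 29 mm high; leave alone
- pod_green: green coffee pod, 37 mm across, 29 mm high; leave alone

How it is judged:
By the outcome, as a careful person would: the job done as asked, in the order asked, and still so for the second after the job is handed in, with the robot touching nothing.
It also fails if it takes over 67 s, if anything falls off the work surface, if the arm or the gripper's body presses on something with over 40 N, if the wrist force passes 120 N, or if a joint passes its speed limit or range.

## Robot

A 7-joint arm with a two-finger parallel gripper is mounted at the origin on the work surface. World frame = base frame: x ahead of the robot, y to its left, z up, the work surface at z = 0. Lengths are in m, angles in rad, forces in N, time in s.
With the tool pointing down it reaches from about 0.4 to 0.85 m from the base axis. Payload 4.5 kg.
Tool frame: the origin (TCP) lies at the very end of the fingers, on their centre line; the grasp point (between the pads) lies 19 mm behind it (r.grip_point_offset is the distance from the TCP to the grasp point, in m); z points along the fingers, y is the line along which they close (so a half turn about z gives the same grasp; the last joint's range is limited). The gripper opens to 88 mm and grips with 3 to 60 N. Pads are 18 mm wide; open, the fingers measure 123 mm over their backs; the gripper's body (75 mm by 187 mm) begins 45 mm behind the grasp point.
Start: joints at [1.189, 0.689, -0.195, 1.565, 0.157, 0.902, -0.215], TCP at [0.252, -0.572, 0.239] pointing down, gripper open.
Joint ranges: [-3.01, 3.01], [-0.46, 2.08], [-1.47, 1.51], [0.13, 2.56], [-1, 4.14], [0.04, 2.09], [-2.66, 2.66]. Speed limits (rad/s): [2.57, 2.57, 3.14, 3.14, 3.14, 3.14, 3.14].

## Interface

Orientations are given as a unit quaternion [x, y, z, w].
In Python, from plant import r gives the robot as it stands.
- The arm moves only by the tool carry_out, never from a script. Its argument "rows" is a list of rows, each a list of 3 entries, a list of its own where there are three numbers: the shift along the tool's x, y, z in cm, then the turn, a rotation vector about the tool's x, y, z in degrees, then the closure, from 0 (fully open) to 1 (shut). A call has 1 to 12 rows; each row is the pose to reach, as a shift and turn from the pose commanded when the call began, along the tool's axes at that moment; what a row does not reach only later rows make up. A row lasts 1/10 s, in which the tool goes at most 50 mm and 8.59 degrees, less where a joint would pass 70% of its speed; a pose out of reach is approached as far as the arm can. A call with a gripper value outside its range is refused whole. The fingers move at their own pace and stop on an object; "newtons" is the grip in N (left out, the last holds). Time passes only in rows, so rows that repeat a pose let the fingers close. It gives the time, the measured TCP pose, the force, the opening and the grip force at its end, in the units of the state.
- r.get_state(): the state, without advancing time (a new reading comes with each control period).
- r.snapshot(name): name is "scene" or "top"; returns a dict with "image" (384x512x3 uint8, red, green, blue), "fx", "fy", "cx", "cy" (pixels), "pose" (4x4, takes a point from camera to world coordinates). Camera axes: x right, y up, looking along -z (the intrinsics and any distortion apply to the point x, -y, -z); pixel columns grow to the right and rows downward; lengths in m; the calibration is good to about 2 mm. A picture is of the moment at which its call begins. There is no depth.
- r.finish_job(): hands the job in; it is judged then, once.
The state is a dict: "clock": time; "q": joint angles; "qd": joint speeds; "joint_torque": joint torques, N m; "tool_pos": TCP position; "eef_rot": TCP orientation; "contact_force": force on the tool from outside, world axes, zero at the start; "moment": the same for the moment, N m; "opening": opening from 0.0 (shut) to 1.0 (fully open); "finger_force": force on a finger pad.
Only numpy, scipy, OpenCV 4.12 (cv2) and the standard library are available. Lean on these libraries where they do the work, as an engineer would, in place of code of your own. Each camera call takes 0.05 s, during which the arm holds its last target. There are 200 camera calls.

## Working session

There is one attempt and no reset: what is moved stays moved. The work goes in short steps, Python scripts to look and compute and a tool call to move; the robot and the scene stay as the last step left them, time stands still between calls to the robot, and variables do not carry over. Pictures are saved under pics/ and viewed, at most 10 in all, crops included, and the job is handed in when it is done.

Besides the shell and the picture viewer there is one more tool, called after "Request:" as a command line: name --argument value ..., lists and objects as JSON in quotes. carry_out: Moves the arm, as the interface text tells. Its arguments: {"type":"object","properties":{"rows":{"type":"array"},"newtons":{"type":"number"}},"required":["rows"]}

```bash
mkdir -p pics; ls; python3 - <<'E'
from plant import r
import cv2, numpy as np, pickle
s=r.get_state(); print({k:np.round(v,4).tolist() for k,v in s.items()})
d={}
for n in ("scene","top"):
    p=r.snapshot(n); d[n]=p
    cv2.imwrite(f"pics/{n}0.png",cv2.resize(p["image"][:,:,::-1],(800,600),interpolation=cv2.INTER_CUBIC))
    print(n,{k:(np.round(v,4).tolist()) for k,v in p.items() if k!="image"})
pickle.dump(d,open("s0.pkl","wb"))
E
```

```text
pics
{'clock': 0.0, 'q': [1.1888, 0.69, -0.1945, 1.5664, 0.1573, 0.9025, -0.2151], 'qd': [-0.0, 0.0017, -0.0002, -0.0008, 0.0011, -0.0001, 0.0009], 'joint_torque': [-0.0002, -52.7554, -1.2667, -15.3426, -0.0526, 0.0068, 0.0002], 'tool_pos': [0.2521, -0.5712, 0.2379], 'eef_rot': [0.9785, 0.2064, -0.0003, -0.0009], 'contact_force': [0.3049, -0.2227, 0.3097], 'moment': [-0.0092, 0.0588, 0.0003], 'finger_force': 0.0, 'opening': 0.9988}
scene {'fx': 350.0995, 'fy': 350.0995, 'cx': 251.539, 'cy': 188.7481, 'pose': [[-0.5824, -0.5713, 0.5782, 1.0188], [0.8128, -0.4026, 0.421, 0.3158], [-0.0078, 0.7152, 0.6989, 0.66], [0.0, 0.0, 0.0, 1.0]]}
top {'fx': 468.7422, 'fy': 468.7422, 'cx': 258.6304, 'cy': 193.9278, 'pose': [[-0.0178, 0.9942, -0.1062, 0.3704], [-0.9998, -0.0163, 0.0146, -0.052], [0.0128, 0.1065, 0.9942, 1.5433], [0.0, 0.0, 0.0, 1.0]]}
```

View pics/top0.png

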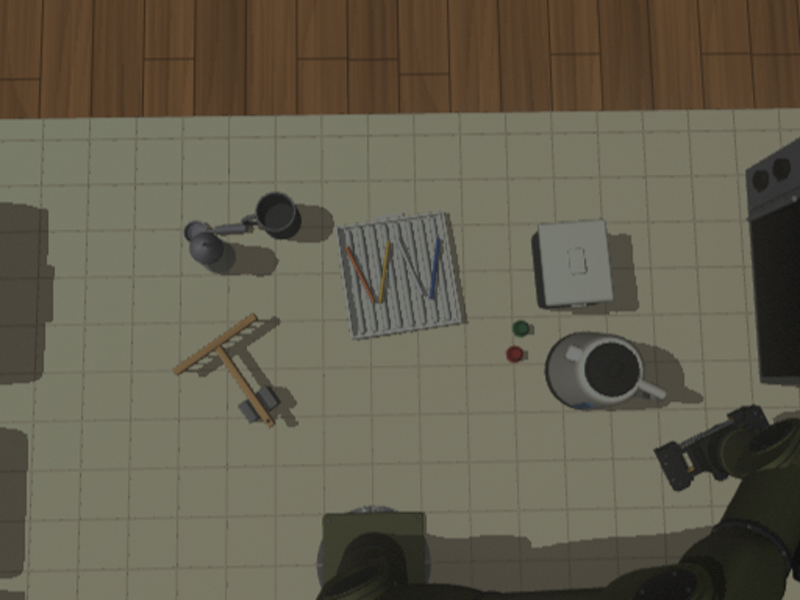

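View pics/scene0.png

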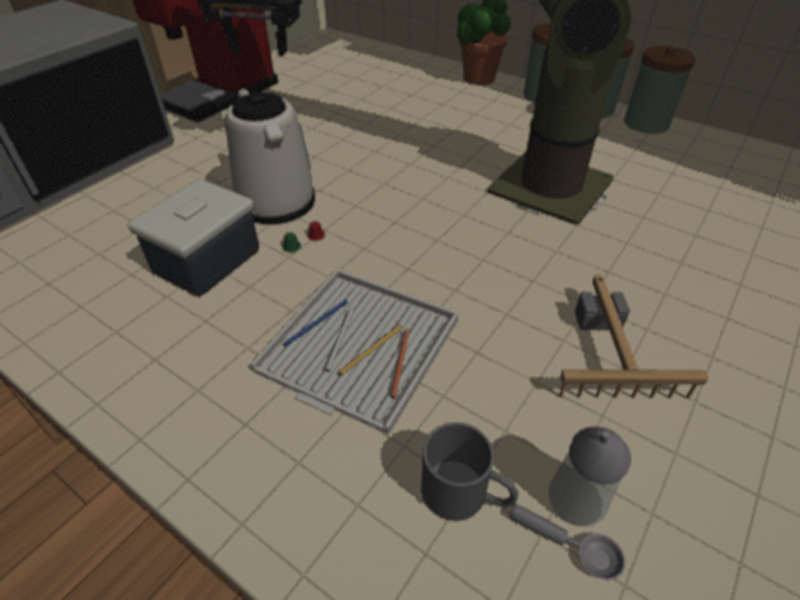

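The top view shows the tray centred near (400,276) with its corners at (338,228), (445,213), (464,323) and (354,339). The rake head runs (178,372)–(255,318) and its handle reaches (271,425) over the rest at (258,402). The mug is at (278,215). The scene view agrees. Next I measure these.

```bash
cat > h.py <<'E'
import numpy as np, cv2, pickle
def ray(p,uv):
    uv=np.atleast_2d(uv).astype(float); P=p["pose"]
    d=np.c_[(uv[:,0]-p["cx"])/p["fx"],-(uv[:,1]-p["cy"])/p["fy"],-np.ones(len(uv))]@P[:3,:3].T
    return P[:3,3],d
def plane(p,uv,z):
    o,d=ray(p,uv); return (o+d*((z-o[2])/d[:,2])[:,None])[:,:2]
def proj(p,X):
    P=p["pose"]; c=(np.atleast_2d(X)-P[:3,3])@P[:3,:3]
    return np.c_[p["cx"]-p["fx"]*c[:,0]/c[:,2], p["cy"]+p["fy"]*c[:,1]/c[:,2]]
def hsv(p): return cv2.cvtColor(p["image"],cv2.COLOR_RGB2HSV)
def big(m,box):
    k=np.zeros_like(m); x0,y0,x1,y1=box; k[y0:y1,x0:x1]=m[y0:y1,x0:x1]
    n,l,s,_=cv2.connectedComponentsWithStats(k); return (l==1+np.argmax(s[1:,4])).astype(np.uint8)
E
python3 - <<'E'
from h import *
d=pickle.load(open("s0.pkl","rb")); t=d["top"]; H=hsv(t); s=.64
f=lambda x,y:H[int(y*s),int(x*s)]
for n,(x,y) in dict(tile=(300,300),rim=(450,230),tile2=(480,300),groove=(370,320),rib=(425,310),blue=(435,270),brass=(385,270),cop=(362,275),silv=(415,260),rake=(217,345),rakeh=(245,385)).items(): print(n,f(x,y))
c=t["image"][125:225,205:305][:,:,::-1]; c=cv2.resize(c,None,fx=6,fy=6,interpolation=cv2.INTER_CUBIC)
cv2.imwrite("pics/c1.png",np.clip(c*1.6,0,255).astype(np.uint8))
E
```

```text
tile [ 30  40 120]
rim [22 49 78]
tile2 [ 27  43 120]
groove [ 39  15 116]
rib [38 14 71]
blue [112 119  77]
brass [ 22 150 104]
cop [  9 136  92]
silv [ 50   7 103]
rake [ 17 108 106]
rakeh [ 18 109 115]
```

View pics/c1.png

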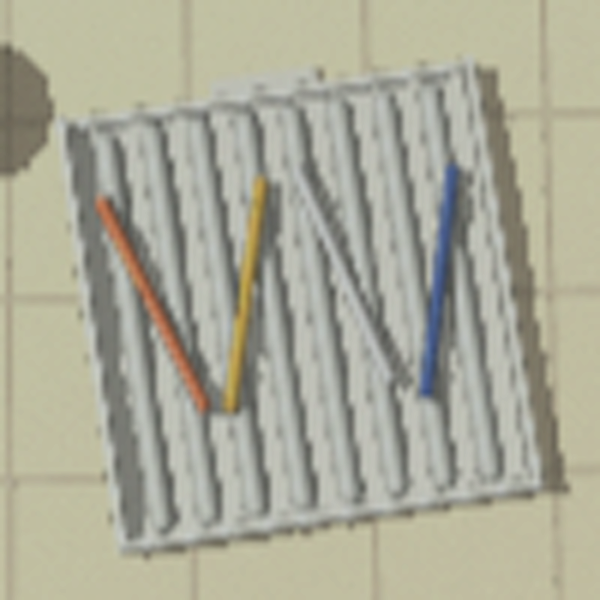

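The crop (6x, offset 205,125) gives tray rim corners at (65,122), (475,65), (542,488) and (125,548). Copper runs (102,203)–(206,408), brass (261,180)–(231,410), silver (303,168)–(405,388) and blue (453,167)–(427,395). Copper and brass nearly touch at their near ends.

```bash
cat >> h.py <<'E'
def tray_fit(t):
    H=hsv(t); m=((H[...,1]<30)&(H[...,2]>30)).astype(np.uint8)
    m=cv2.morphologyEx(m,cv2.MORPH_CLOSE,np.ones((5,5)));m=big(m,(205,125,305,225)); m=cv2.morphologyEx(m,cv2.MORPH_OPEN,np.ones((9,9)))
    c=max(cv2.findContours(m,0,2)[0],key=cv2.contourArea)
    return cv2.minAreaRect(c), cv2.boxPoints(cv2.minAreaRect(c))
E
python3 - <<'E'
from h import *
d=pickle.load(open("s0.pkl","rb")); t=d["top"]; s=d["scene"]
print("auto",tray_fit(t)[1].round(1).tolist())
cc=np.array([[65,122],[475,65],[542,488],[125,548]])/6+[205,125]-.42
W=plane(t,cc,.02); print("corners px",cc.round(1).tolist(),"world",W.round(4).tolist())
M=np.array([[.121,.117],[.121,-.117],[-.121,-.117],[-.121,.117]])
A=M-M.mean(0);B=W-W.mean(0); th=np.arctan2((A[:,0]*B[:,1]-A[:,1]*B[:,0]).sum(),(A*B).sum())
R=np.array([[np.cos(th),-np.sin(th)],[np.sin(th),np.cos(th)]]); c=W.mean(0)
print("tray",c.round(4),np.degrees(th).round(2),"res",((W-c)@R-M).round(4).tolist())
# ends of straws in tray frame
for n,e in dict(cop=[(102,203),(206,408)],brass=[(261,180),(231,410)],silver=[(303,168),(405,388)],blue=[(453,167),(427,395)]).items():
    print(n,((plane(t,np.array(e)/6+[205,125]-.42,.015)-c)@R*1000).round(0).tolist())
# scene check: tray mask corners seen in scene 
print("proj tray corners in scene(800)",(proj(s,np.c_[M@R.T+c,[.02]*4])/.64).round(0).tolist())
# rake
H=hsv(t); m=((H[...,0]>11)&(H[...,0]<22)&(H[...,1]>80)&(H[...,2]>60)).astype(np.uint8); m=big(m,(100,190,190,280))
v,u=np.nonzero(m); P=plane(t,np.c_[u,v],.0565); th=np.radians(34)
for _ in range(5):
    ax=np.array([np.cos(th),np.sin(th)]); ay=np.array([-ax[1],ax[0]])
    a=P@ax;b=P@ay; um=np.percentile(a,99.5); hb=np.median(b[a<um-.03])
    hm=(a<um-.03)&(abs(b-hb)<.012)
    k=np.polyfit(a[hm],b[hm],1); th+=np.arctan(k[0])
hd=(a>um-.022)&(abs(b-hb)>.02); kh=np.polyfit(b[hd]-hb,a[hd],1)
print("head yaw from head",np.degrees(th-np.arctan(kh[0])),"handle yaw",np.degrees(th),"head centre a",kh[1],"a range",a.min(),um,"b head range",b[hd].min()-hb,b[hd].max()-hb, hb)
o=ax*kh[1]+ay*hb; print("rake origin",o.round(4),"grip",(o-.055*ax).round(4), "tail len",kh[1]-a.min())
print("proj in scene(800): head ends, tail",(proj(s,np.array([[*(o+.099*ay),.056],[*(o-.099*ay),.056],[*(o-.203*ax),.057]]))/.64).round(0).tolist())
mug=plane(t,np.array([[278,215]])*.64,.092); print("mug",mug)
E
```

```text
auto [[212.5, 142.0], [283.79998779296875, 131.0], [295.29998779296875, 206.3000030517578], [224.10000610351562, 217.1999969482422]]
corners px [[215.4, 144.9], [283.7, 135.4], [294.9, 205.9], [225.4, 215.9]] world [[0.6983, 0.0654], [0.7269, -0.1611], [0.492, -0.1921], [0.4632, 0.0348]]
tray [ 0.5951 -0.0632] 7.34 res [[-0.0022, -0.0026], [-0.0027, 0.0031], [0.0023, 0.0024], [0.0027, -0.0029]]
cop [[72.0, 101.0], [-49.0, 60.0]]
brass [[72.0, 12.0], [-52.0, 47.0]]
silver [[76.0, -12.0], [-53.0, -49.0]]
blue [[64.0, -94.0], [-59.0, -61.0]]
proj tray corners in scene(800) [[385.0, 426.0], [248.0, 362.0], [335.0, 267.0], [457.0, 311.0]]
head yaw from head 34.74539236483556 handle yaw 34.67549687342758 head centre a 0.5499555545136602 a range 0.348019102252878 0.5574886397273863 b head range -0.0978180710304007 0.0974021119551798 -0.002057353049860254
rake origin [0.4534 0.3112] grip [0.4082 0.2799] tail len 0.20193645226078216
proj in scene(800): head ends, tail [[706.0, 374.0], [561.0, 372.0], [597.0, 273.0]]
mug [[0.70798638 0.17756165]]
```

Request:
carry_out --rows '[[[0, 0, -5], [0, 0, 0], 0], [[0, 0, -9], [0, 0, 0], 0], [[4, -3, -12], [0, 0, 0], 0], [[33, -26, -12], [0, 0, 0], 0], [[33, -26, -12], [0, 0, 0], 0], [[33, -26, -12], [0, 0, 0], 0], [[33, -26, -12], [0, 0, 0], 0], [[33, -26, -12], [0, 0, 0], 0], [[33, -26, -12], [0, 0, 0], 0], [[33, -26, -12], [0, 0, 0], 0], [[33, -26, -12], [0, 0, 0], 0], [[33, -26, -12], [0, 0, 0], 0]]'

```text
clock: 1.3
tool_pos: [0.4513, -0.1956, 0.3587]
eef_rot: [0.978, 0.211, 0.001, -0.001]
contact_force: [0.5, 0.2, -0.4]
opening: 0.998
finger_force: 0.0
```

Request:
carry_out --rows '[[[15.5, -45.5, 21], [0, 0, -10.9], 0], [[15.5, -45.5, 21], [0, 0, -10.9], 0], [[15.5, -45.5, 21], [0, 0, -10.9], 0], [[15.5, -45.5, 21], [0, 0, -10.9], 0], [[15.5, -45.5, 21], [0, 0, -10.9], 0], [[15.5, -45.5, 21], [0, 0, -10.9], 0], [[15.5, -45.5, 21], [0, 0, -10.9], 0], [[15.5, -45.5, 21], [0, 0, -10.9], 0], [[15.5, -45.5, 21], [0, 0, -10.9], 0], [[15.5, -45.5, 21], [0, 0, -10.9], 0], [[15.5, -45.5, 21], [0, 0, -10.9], 0], [[15.5, -45.5, 21], [0, 0, -10.9], 0]]'

```text
clock: 2.5
tool_pos: [0.4065, 0.2813, 0.1472]
eef_rot: [0.954, 0.301, -0.001, -0.001]
contact_force: [0.4, -0.4, 0.2]
opening: 0.996
finger_force: 0.0
```

Request:
carry_out --rows '[[[0, 0.2, 4], [0, 0, 0.3], 0], [[0, 0.2, 8], [0, 0, 0.3], 0.3], [[0, 0.2, 10.5], [0, 0, 0.3], 0.5], [[0, 0.2, 11.5], [0, 0, 0.3], 0.5], [[0, 0.2, 11.8], [0, 0, 0.3], 0.6], [[0, 0.2, 11.8], [0, 0, 0.3], 0.75], [[0, 0.2, 11.8], [0, 0, 0.3], 1], [[0, 0.2, 11.8], [0, 0, 0.3], 1], [[0, 0.2, 11.8], [0, 0, 0.3], 1], [[0, 0.2, 11.8], [0, 0, 0.3], 1], [[0, 0.2, 11.8], [0, 0, 0.3], 1]]' --newtons 40

```text
clock: 3.6
tool_pos: [0.4086, 0.2772, 0.0311]
eef_rot: [0.955, 0.296, 0.0, -0.0]
contact_force: [-0.7, 1.1, 5.1]
opening: 0.176
finger_force: 40.0
```

Request:
carry_out --rows '[[[0, 0, -0.5], [0, 0, 0], 1], [[0, 0, -2], [0, 0, 0], 1], [[0, 0, -5], [0, 0, 0], 1], [[0, 0, -9], [0, 0, 0], 1], [[0, 0, -12], [0, 0, 0], 1], [[0, 0, -12], [0, 0, 0], 1], [[0, 0, -12], [0, 0, 0], 1]]'

```text
clock: 4.3
tool_pos: [0.4086, 0.2761, 0.1509]
eef_rot: [0.955, 0.296, 0.0, 0.0]
contact_force: [0.4, -0.7, -2.1]
opening: 0.173
finger_force: 40.0
```

```bash
cat >> h.py <<'E'
from scipy.spatial.transform import Rotation as Ro
C=np.array([.5951,-.0632]); YAW=7.34
def st(r):
    s=r.get_state(); R=Ro.from_quat(s["eef_rot"]).as_matrix()
    print("t",round(s["clock"],2),"tcp",s["tool_pos"].round(4),"yaw",np.degrees(np.arctan2(R[1,0],R[0,0])).round(2),"z",R[:,2].round(4),"F",s["contact_force"].round(2),"M",s["moment"].round(3),"op",round(s["opening"],4))
    return s,R
def goto(r,tx,ty,z,yaw=YAW):  # rake origin in tray mm -> shift (cm) and turn (deg) in tool axes; z = TCP z
    s,R=st(r); a=np.radians(YAW); b=np.radians(yaw)
    o=C+np.array([[np.cos(a),-np.sin(a)],[np.sin(a),np.cos(a)]])@np.array([tx,ty])/1e3
    p=np.r_[o-.055*np.array([np.cos(b),np.sin(b)]),z]
    T=np.c_[[np.cos(b),np.sin(b),0],[np.sin(b),-np.cos(b),0],[0,0,-1]]
    print("shift cm",(R.T@(p-s["tool_pos"])*100).round(2),"turn",Ro.from_matrix(R.T@T).as_rotvec(degrees=True).round(2))
E
python3 -c "
from plant import r
from h import *
goto(r,14,-.5,.12)"
```

```text
t 4.3 tcp [0.4086 0.2761 0.1509] yaw 34.39 z [ 6.e-04 -1.e-04 -1.e+00] F [ 0.4  -0.67 -2.06] M [ 0.03   0.    -0.018] op 0.1728
shift cm [-7.45 36.72  3.1 ] turn [ 2.000e-02 -3.000e-02  2.705e+01]
```

Request:
carry_out --rows '[[[-7.4, 36.7, 0], [0, 0, 27], 1], [[-7.4, 36.7, 0], [0, 0, 27], 1], [[-7.4, 36.7, 0], [0, 0, 27], 1], [[-7.4, 36.7, 0], [0, 0, 27], 1], [[-7.4, 36.7, 0], [0, 0, 27], 1], [[-7.4, 36.7, 0], [0, 0, 27], 1], [[-7.4, 36.7, 3], [0, 0, 27], 1], [[-7.4, 36.7, 5], [0, 0, 27], 1], [[-7.4, 36.7, 6], [0, 0, 27], 1], [[-7.4, 36.7, 6], [0, 0, 27], 1]]'

```text
clock: 5.3
tool_pos: [0.5521, -0.0681, 0.0875]
eef_rot: [0.998, 0.064, -0.004, -0.0]
contact_force: [-1.2, -0.1, -1.1]
opening: 0.174
finger_force: 40.0
```

```bash
python3 - <<'E'
from plant import r
from h import *
goto(r,14,-.5,.06)
d={n:r.snapshot(n) for n in("top","scene")}; pickle.dump(d,open("s1.pkl","wb"))
t,s=d["top"],d["scene"]
a=cv2.resize(t["image"][115:235,195:315],(600,600),interpolation=cv2.INTER_CUBIC)
cv2.imwrite("pics/c2.png",np.clip(a[:,:,::-1]*1.5,0,255).astype(np.uint8))
b=cv2.resize(s["image"][130:310,130:370],(800,600),interpolation=cv2.INTER_CUBIC)
cv2.imwrite("pics/c3.png",np.clip(b[:,:,::-1]*1.5,0,255).astype(np.uint8))
E
```

```text
t 5.3 tcp [ 0.5521 -0.0681  0.0875] yaw 7.37 z [-7.2e-03  4.0e-04 -1.0e+00] F [-1.15 -0.06 -1.07] M [ 0.058  0.027 -0.021] op 0.1737
shift cm [0.24 0.12 2.74] turn [-0.07  0.4   0.03]
```

View pics/c3.png

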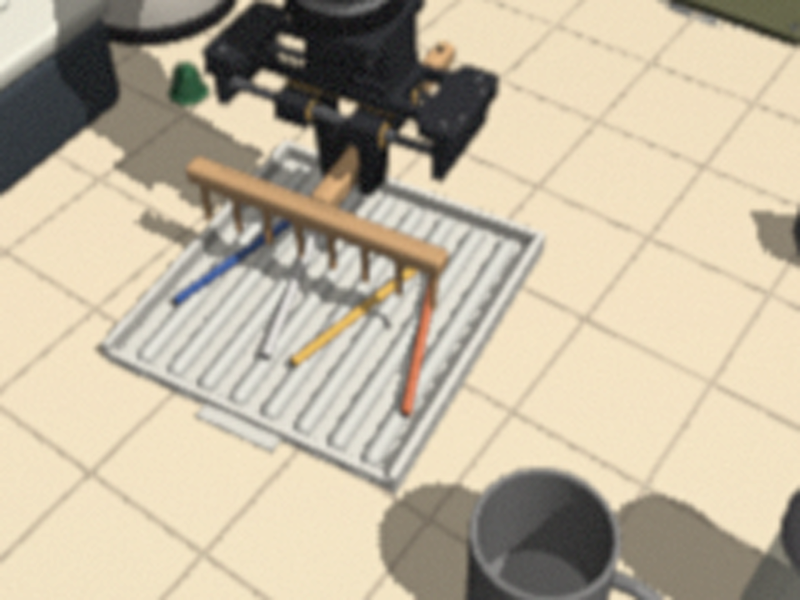

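The scene crop (3.33x, offset 130,130) shows the rake level over the tray. The outermost peg tips are near (207,217) and (433,303), and the tray corners near (542,237), (398,487) and (103,350). I use these for a relative alignment check in this one camera.

```bash
python3 - <<'E'
from h import *
d=pickle.load(open("s1.pkl","rb")); s=d["scene"]; t=d["top"]
a=np.radians(YAW); R=np.array([[np.cos(a),-np.sin(a)],[np.sin(a),np.cos(a)]])
f=lambda X:((proj(s,X)-130)*10/3+1.5)
M=np.array([[-.121,.117],[.121,.117],[.121,-.117]]); print("corner pred",f(np.c_[M@R.T+C,[.02]*3]).round(0).tolist())
tcp=np.array([.5521,-.0681]); o=tcp+.055*R[:,0]
Y=np.array([-.091,.091]); print("tips pred",f(np.c_[o+Y[:,None]*R[:,1],[.0575]*2]).round(0).tolist())
E=np.array([-.099,.099]); print("bar top front",f(np.c_[o+.008*R[:,0]+E[:,None]*R[:,1],[.1135]*2]).round(0).tolist())
# bar yaw in top view
H=hsv(t); m=((H[...,0]>11)&(H[...,0]<22)&(H[...,1]>80)&(H[...,2]>60)).astype(np.uint8); m=big(m,(195,115,315,235))
v,u=np.nonzero(m); P=plane(t,np.c_[u,v],.1135); 
Q=(P-C)@R*1000; q=Q[Q[:,0]>Q[:,0].max()-22]; q=Q[(abs(Q[:,1])>15)]
print("bar in tray mm: x mean",q[:,0].mean(),"y range",q[:,1].min(),q[:,1].max(),"slope deg",np.degrees(np.arctan(-np.polyfit(q[:,1],q[:,0],1)[0])))
E
```

```text
corner pred [[543.0, 232.0], [390.0, 477.0], [97.0, 340.0]]
tips pred [[212.0, 217.0], [434.0, 306.0]]
bar top front [[186.0, 163.0], [440.0, 262.0]]
bar in tray mm: x mean 14.328768618212154 y range 47.26267586607506 97.36057227088415 slope deg -1.4789265212981209
```

View pics/c2.png

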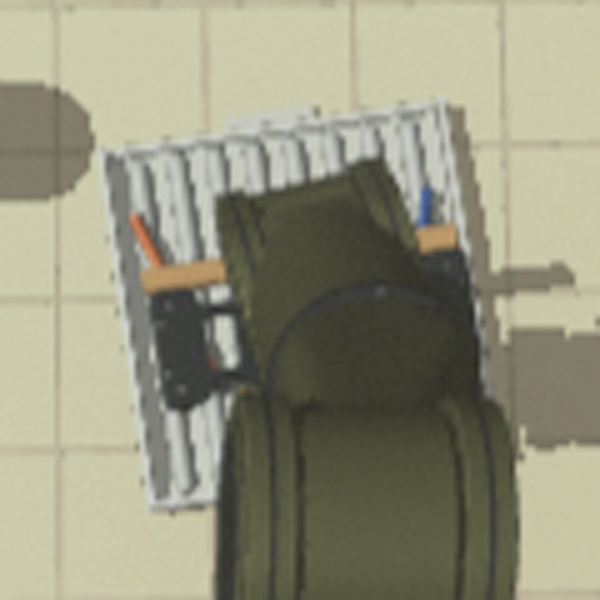

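```bash
python3 - <<'E'
from h import *
d=pickle.load(open("s1.pkl","rb")); s=d["scene"]; t=d["top"]
a=np.radians(YAW); R=np.array([[np.cos(a),-np.sin(a)],[np.sin(a),np.cos(a)]])
g=lambda l,z:(plane(s,(np.array(l)-1.5)*.3+130,z)-C)@R*1000
print("scene corners",g([(542,237),(398,487),(103,350)],.02).round(1).tolist())
print("scene tips",g([(207,217),(433,303)],.0575).round(1).tolist(),"bar",g([(190,165),(445,260)],.1135).round(1).tolist())
# masks: tray in scene
H=hsv(s); m=((H[...,1]<25)&(H[...,2]>50)).astype(np.uint8); m[:130]=0; m=big(m,(150,160,300,290))
c=max(cv2.findContours(m,0,2)[0],key=cv2.contourArea)
q=cv2.approxPolyDP(cv2.convexHull(c),3,True)[:,0]; print("hull px",q.tolist()); print(((plane(s,q,.02)-C)@R*1000).round(0).tolist())
def beech(p,box):
    H=hsv(p); m=((H[...,0]>11)&(H[...,0]<22)&(H[...,1]>80)&(H[...,2]>60)).astype(np.uint8); k=np.zeros_like(m); x0,y0,x1,y1=box;k[y0:y1,x0:x1]=m[y0:y1,x0:x1]; return k
m=beech(t,(195,155,315,178)); v,u=np.nonzero(m); Q=(plane(t,np.c_[u,v],.1135)-C)@R*1000; Q=Q[(abs(Q[:,1])<110)]
L,Rr=Q[Q[:,1]>50],Q[Q[:,1]<-50]
print("top bar L",L.mean(0),L.min(0),L.max(0),"R",Rr.mean(0),Rr.min(0),Rr.max(0),"yaw rel",np.degrees(np.arctan2(-(L.mean(0)-Rr.mean(0))[0],(L.mean(0)-Rr.mean(0))[1])))
E
```

```text
scene corners [[-115.8, 118.1], [125.2, 125.2], [126.0, -107.5]]
scene tips [[13.7, -93.3], [9.5, 89.7]] bar [[19.9, -94.5], [16.9, 101.5]]
hull px [[292, 200], [248, 276], [199, 259], [161, 235], [198, 191], [246, 183]]
[[-118.0, 117.0], [127.0, 124.0], [140.0, 10.0], [126.0, -106.0], [-33.0, -112.0], [-118.0, -16.0]]
top bar L [14.55070662 74.3680407 ] [ 6.51382587 50.314729  ] [31.67011804 97.36057227] R [ 14.52478947 -85.73155478] [  6.90600091 -98.27043974] [ 21.94690854 -73.77241704] yaw rel -0.00927512091786212
```

Request:
carry_out --rows '[[[0, 0, 1], [0, 0, 0], 1], [[0, 0, 2], [0, 0, 0], 1], [[0, 0, 3], [0, 0, 0], 1], [[0, 0, 3.6], [0, 0, 0], 1], [[0, 0, 4], [0, 0, 0], 1], [[0, 0, 4], [0, 0, 0], 1], [[0, 0, 4], [0, 0, 0], 1]]'

```text
clock: 6.1
tool_pos: [0.555, -0.068, 0.0508]
eef_rot: [0.998, 0.065, 0.0, 0.0]
contact_force: [-0.7, -0.4, -0.9]
opening: 0.173
finger_force: 40.0
```

```bash
python3 - <<'E'
from plant import r
from h import *
goto(r,14,-.5,.042)
s=r.snapshot("scene")
b=cv2.resize(s["image"][150:290,160:340],(770,600),interpolation=cv2.INTER_CUBIC)
cv2.imwrite("pics/c4.png",np.clip(b[:,:,::-1]*1.5,0,255).astype(np.uint8))
E
```

```text
t 6.1 tcp [ 0.555  -0.068   0.0508] yaw 7.42 z [ 2.e-04 -1.e-04 -1.e+00] F [-0.71 -0.36 -0.91] M [-0.     0.015  0.014] op 0.1728
shift cm [-0.06  0.08  0.88] turn [ 0.01 -0.01  0.08]
```

View pics/c4.png

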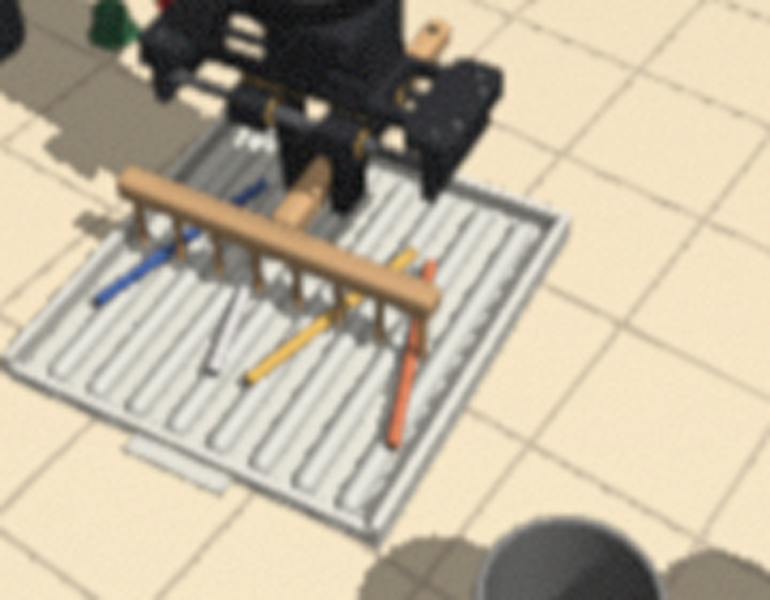

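The pegs hang about 9 mm above the ribs. Projected down, copper has the least gap, about 6.5 mm to the outermost peg near (422,366), so I back off 5 mm along −x before lowering.

Request:
carry_out --rows '[[[-0.5, 0, 0], [0, 0, 0], 1], [[-0.5, 0, 0], [0, 0, 0], 1], [[-0.5, 0, 0.2], [0, 0, 0], 1], [[-0.5, 0, 0.4], [0, 0, 0], 1], [[-0.5, 0, 0.6], [0, 0, 0], 1], [[-0.5, 0, 0.7], [0, 0, 0], 1], [[-0.5, 0, 0.7], [0, 0, 0], 1]]'

```text
clock: 6.85
tool_pos: [0.5499, -0.0686, 0.0435]
eef_rot: [0.998, 0.065, -0.0, 0.0]
contact_force: [-0.0, -0.1, -1.2]
opening: 0.175
finger_force: 40.0
```

Request:
carry_out --rows '[[[0, 0, 0.05], [0, 0, 0], 1], [[0, 0, 0.1], [0, 0, 0], 1], [[0, 0, 0.15], [0, 0, 0], 1], [[0, 0, 0.15], [0, 0, 0], 1]]'

```text
clock: 7.25
tool_pos: [0.5499, -0.0686, 0.0422]
eef_rot: [0.998, 0.065, 0.0, 0.0]
contact_force: [-0.5, 1.0, -2.2]
opening: 0.175
finger_force: 40.0
```

Request:
carry_out --rows '[[[0, 0, 0.05], [0, 0, 0], 1], [[0, 0, 0.1], [0, 0, 0], 1], [[0, 0, 0.1], [0, 0, 0], 1], [[0, 0, 0.1], [0, 0, 0], 1]]'

```text
clock: 7.65
tool_pos: [0.5499, -0.0687, 0.0413]
eef_rot: [0.998, 0.065, -0.0, 0.0]
contact_force: [0.4, -1.1, 0.6]
opening: 0.176
finger_force: 40.0
```

Request:
carry_out --rows '[[[-0.4, 0, 0], [0, 0, 0], 1], [[-1, 0, 0], [0, 0, 0], 1], [[-1.6, 0, 0], [0, 0, 0], 1], [[-2.2, 0, 0], [0, 0, 0], 1], [[-2.8, 0, 0], [0, 0, 0], 1], [[-3.4, 0, 0], [0, 0, 0], 1], [[-4, 0, 0], [0, 0, 0], 1], [[-4.6, 0, 0], [0, 0, 0], 1], [[-5.2, 0, 0], [0, 0, 0], 1], [[-5.6, 0, 0], [0, 0, 0], 1]]'

```text
clock: 8.65
tool_pos: [0.4938, -0.076, 0.0413]
eef_rot: [0.998, 0.065, -0.0, 0.0]
contact_force: [1.1, 0.3, -0.4]
opening: 0.178
finger_force: 40.0
```

```bash
cat >> h.py <<'E'
def straws(p,box,z=.013):
    H=hsv(p); h,s_,v=H[...,0],H[...,1],H[...,2]; a=np.radians(YAW); R=np.array([[np.cos(a),-np.sin(a)],[np.sin(a),np.cos(a)]])
    for n,m in dict(cop=(h<13)&(s_>110),brass=(h>19)&(h<28)&(s_>125),blue=(h>100)&(h<125)&(s_>80)).items():
        k=np.zeros(m.shape,np.uint8); x0,y0,x1,y1=box; k[y0:y1,x0:x1]=m[y0:y1,x0:x1]
        v_,u_=np.nonzero(k)
        if len(u_)<5: print(n,"-");continue
        Q=(plane(p,np.c_[u_,v_],z)-C)@R*1000
        lo,hi=Q[Q[:,0]<np.percentile(Q[:,0],15)].mean(0),Q[Q[:,0]>np.percentile(Q[:,0],85)].mean(0)
        print(n,len(u_),"x %.0f..%.0f"%(Q[:,0].min(),Q[:,0].max()),"y near %.1f far %.1f"%(lo[1],hi[1]))
E
python3 - <<'E'
from plant import r
from h import *
goto(r,-44,-.5,.0413)
d={n:r.snapshot(n) for n in("top","scene")}; s=d["scene"]
straws(d["top"],(205,125,305,225)); straws(s,(150,150,310,300))
b=cv2.resize(s["image"][150:290,160:340],(770,600),interpolation=cv2.INTER_CUBIC)
cv2.imwrite("pics/c5.png",np.clip(b[:,:,::-1]*1.5,0,255).astype(np.uint8))
E
```

```text
t 8.65 tcp [ 0.4938 -0.076   0.0413] yaw 7.42 z [-3.e-04 -2.e-04 -1.e+00] F [ 1.08  0.29 -0.43] M [-0.054 -0.226 -0.103] op 0.1776
shift cm [ 0.31  0.07 -0.  ] turn [0.01 0.02 0.08]
cop 55 x -27..68 y near 79.8 far 106.7
brass 43 x -11..70 y near 29.4 far 28.4
blue 50 x -27..64 y near -77.6 far -86.1
cop 137 x -197..67 y near -201.6 far 105.9
brass 80 x -208..71 y near 22.2 far 31.2
blue 85 x -45..66 y near -71.0 far -73.4
```

View pics/c5.png

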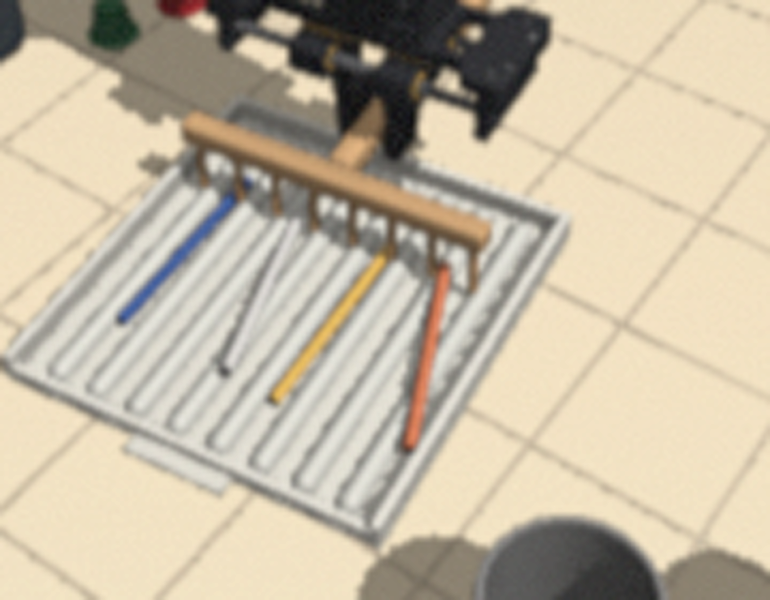

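Combing works: blue (122,320)–(250,185) and brass (275,400)–(383,258) are nearly in their grooves. Silver and copper are still turning between their pegs. I finish the stroke and come back +x.

Request:
carry_out --rows '[[[-0.6, 0, 0], [0, 0, 0], 1], [[-1.2, 0, 0], [0, 0, 0], 1], [[-1.8, 0, 0], [0, 0, 0], 1], [[-2.4, 0, 0], [0, 0, 0], 1], [[-2.8, 0, 0], [0, 0, 0], 1], [[-2.8, 0, 0], [0, 0, 0], 1], [[-2.2, 0, 0], [0, 0, 0], 1], [[-1.5, 0, 0], [0, 0, 0], 1], [[-0.7, 0, 0], [0, 0, 0], 1], [[0.1, 0, 0], [0, 0, 0], 1], [[0.9, 0, 0], [0, 0, 0], 1], [[1.7, 0, 0], [0, 0, 0], 1]]'

```text
clock: 9.95
tool_pos: [0.5122, -0.0735, 0.0412]
eef_rot: [0.998, 0.065, 0.0, -0.0]
contact_force: [-2.4, -1.3, 2.3]
opening: 0.18
finger_force: 40.0
```

```bash
python3 - <<'E'
from plant import r
from h import *
goto(r,-24,-.5,.0413)
d={n:r.snapshot(n) for n in("top","scene")}
straws(d["top"],(205,125,305,225)); straws(d["scene"],(170,185,310,300))
E
```

```text
t 9.95 tcp [ 0.5122 -0.0735  0.0412] yaw 7.43 z [ 3.e-04  1.e-04 -1.e+00] F [-2.4  -1.34  2.35] M [-0.221  0.203 -0.023] op 0.1798
shift cm [ 0.46  0.09 -0.01] turn [-0.   -0.02  0.09]
cop 46 x -10..71 y near 79.1 far 82.0
brass 29 x 13..70 y near 28.5 far 28.3
blue 41 x -6..62 y near -75.1 far -75.4
cop 104 x -43..75 y near 80.4 far 84.4
brass 79 x -48..71 y near 33.0 far 31.4
blue 79 x -47..66 y near -70.7 far -72.7
```

Request:
carry_out --rows '[[[0.8, 0, -0.02], [0, 0, 0], 1], [[1.8, 0, -0.03], [0, 0, 0], 1], [[2.8, 0, -0.03], [0, 0, 0], 1], [[3.8, 0, -0.03], [0, 0, 0], 1], [[4.8, 0, -0.03], [0, 0, 0], 1], [[5.8, 0, -0.03], [0, 0, 0], 1], [[6.8, 0, -0.03], [0, 0, 0], 1], [[7.8, 0, -0.03], [0, 0, 0], 1], [[8.8, 0, -0.03], [0, 0, 0], 1], [[9.8, 0, -0.03], [0, 0, 0], 1], [[10.8, 0, -0.03], [0, 0, 0], 1], [[11.8, 0, -0.03], [0, 0, 0], 1]]'

```text
clock: 11.25
tool_pos: [0.6291, -0.0582, 0.0415]
eef_rot: [0.998, 0.065, 0.0, -0.0]
contact_force: [-1.4, -1.1, 0.6]
opening: 0.175
finger_force: 40.0
```

```bash
python3 - <<'E'
from plant import r
from h import *
goto(r,95,13,.055)
d={n:r.snapshot(n) for n in("top","scene")}; s=d["scene"]; pickle.dump(d,open("s2.pkl","wb"))
straws(d["top"],(205,125,305,225)); straws(d["scene"],(170,185,310,300))
b=cv2.resize(s["image"][150:290,160:340],(770,600),interpolation=cv2.INTER_CUBIC)
cv2.imwrite("pics/c6.png",np.clip(b[:,:,::-1]*1.5,0,255).astype(np.uint8))
E
```

```text
t 11.25 tcp [ 0.6291 -0.0582  0.0415] yaw 7.43 z [ 1.e-04  1.e-04 -1.e+00] F [-1.44 -1.15  0.64] M [-0.1    0.098  0.057] op 0.1745
shift cm [ 0.56 -1.24 -1.35] turn [-0.   -0.01  0.09]
cop 40 x -51..17 y near 77.0 far 79.3
brass -
blue -
cop 103 x -52..74 y near 79.6 far 85.2
brass 40 x -5..51 y near 31.9 far 31.9
blue 46 x -9..48 y near -71.7 far -72.6
```

View pics/c6.png

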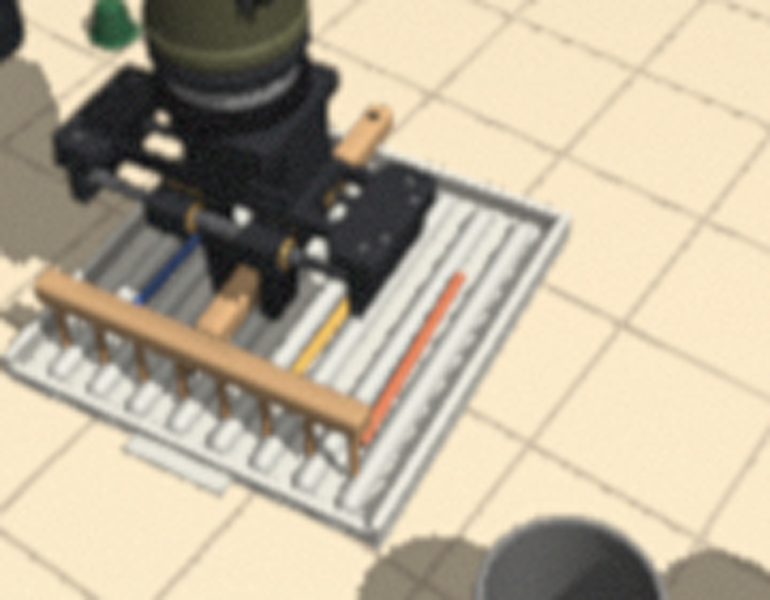

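Request:
carry_out --rows '[[[0, 0, -0.8], [0, 0, 0], 1], [[0, 0, -1.5], [0, 0, 0], 1], [[0.3, -0.8, -1.5], [0, 0, 0], 1], [[0.3, -1.45, -1.5], [0, 0, 0], 1], [[0.3, -1.45, -1.5], [0, 0, 0], 1], [[0.3, -1.45, -0.8], [0, 0, 0], 1], [[0.3, -1.45, -0.3], [0, 0, 0], 1], [[0.3, -1.45, 0], [0, 0, 0], 1], [[0.3, -1.45, 0.15], [0, 0, 0], 1], [[0.3, -1.45, 0.15], [0, 0, 0], 1]]'

```text
clock: 12.35
tool_pos: [0.6292, -0.0439, 0.0396]
eef_rot: [0.998, 0.065, -0.0, 0.0]
contact_force: [0.4, -0.1, -1.2]
opening: 0.174
finger_force: 40.0
```

```bash
python3 - <<'E'
from plant import r
from h import *
goto(r,95,13,.037)
t=r.snapshot("top"); a=np.radians(YAW); R=np.array([[np.cos(a),-np.sin(a)],[np.sin(a),np.cos(a)]])
straws(t,(205,125,305,225))
H=hsv(t); m=((H[...,0]>11)&(H[...,0]<22)&(H[...,1]>80)&(H[...,2]>60)); v,u=np.nonzero(m)
Q=(plane(t,np.c_[u,v],.0655)-C)@R*1000; Q=Q[(abs(Q[:,1])<130)&(Q[:,0]>75)&(Q[:,0]<115)]
L,S=Q[Q[:,1]>60],Q[Q[:,1]<-40]
for q in(L,S): print(len(q),q.mean(0) if len(q) else "", (q.min(0),q.max(0)) if len(q) else "")
E
```

```text
t 12.35 tcp [ 0.6292 -0.0439  0.0396] yaw 7.41 z [-6.e-04 -1.e-04 -1.e+00] F [ 0.38 -0.07 -1.2 ] M [ 0.021  0.001 -0.011] op 0.1739
shift cm [0.37 0.18 0.26] turn [0.   0.04 0.07]
cop 14 x 4..50 y near 82.0 far 80.7
brass -
blue -
67 [94.42417184 85.46878886] (array([85.56156312, 63.27010274]), array([101.68048605, 109.8276493 ]))
35 [ 95.03418591 -68.42443349] (array([ 87.07223064, -82.42729173]), array([101.85885443, -55.53787488]))
```

Request:
carry_out --rows '[[[0, 0, 0.1], [0, 0, 0], 1], [[0, 0, 0.2], [0, 0, 0], 1], [[0, 0, 0.3], [0, 0, 0], 1], [[0, 0, 0.35], [0, 0, 0], 1], [[0, 0, 0.35], [0, 0, 0], 1]]'

```text
clock: 12.9
tool_pos: [0.6294, -0.0437, 0.0365]
eef_rot: [0.998, 0.065, -0.0, 0.0]
contact_force: [0.1, -0.2, -1.1]
opening: 0.176
finger_force: 40.0
```

Request:
carry_out --rows '[[[-0.5, 0, 0], [0, 0, 0], 1], [[-1.1, 0, 0], [0, 0, 0], 1], [[-1.7, 0, 0], [0, 0, 0], 1], [[-2.3, 0, 0], [0, 0, 0], 1], [[-2.9, 0, 0], [0, 0, 0], 1], [[-3.5, 0, 0], [0, 0, 0], 1], [[-4.1, 0, 0], [0, 0, 0], 1], [[-4.7, 0, 0], [0, 0, 0], 1], [[-5.2, 0, 0], [0, 0, 0], 1], [[-5.6, 0, 0], [0, 0, 0], 1], [[-6, 0, 0], [0, 0, 0], 1], [[-6, 0, 0], [0, 0, 0], 1]]'

```text
clock: 14.1
tool_pos: [0.5692, -0.0516, 0.0365]
eef_rot: [0.998, 0.065, -0.0, 0.0]
contact_force: [-0.5, 0.0, -2.2]
opening: 0.177
finger_force: 40.0
```

```bash
python3 - <<'E'
from plant import r
from h import *
goto(r,18,14,.0365)
d={n:r.snapshot(n) for n in("top","scene")}
straws(d["top"],(205,125,305,225)); straws(d["scene"],(170,185,310,300))
E
```

```text
t 14.1 tcp [ 0.5692 -0.0516  0.0365] yaw 7.42 z [-9.e-04 -3.e-04 -1.e+00] F [-0.55  0.03 -2.24] M [ 0.047  0.038 -0.021] op 0.1769
shift cm [-1.28  0.08  0.  ] turn [0.01 0.05 0.08]
cop -
brass -
blue -
cop 80 x -97..31 y near 80.8 far 84.3
brass 41 x -81..27 y near 32.7 far 31.4
blue 47 x -68..29 y near -71.4 far -72.9
```

Request:
carry_out --rows '[[[-0.3, 0, 0], [0, 0, 0], 1], [[-0.6, 0, 0], [0, 0, 0], 1], [[-0.8, 0, 0], [0, 0, 0], 1], [[-0.9, 0, 0], [0, 0, 0], 1], [[-0.9, 0, 0], [0, 0, 0], 1], [[-0.9, 0, 0], [0, 0, 0], 1]]'

```text
clock: 14.8
tool_pos: [0.5608, -0.0526, 0.0365]
eef_rot: [0.998, 0.065, -0.0, 0.0]
contact_force: [0.1, 0.0, -1.1]
opening: 0.176
finger_force: 40.0
```

Request:
carry_out --rows '[[[-0.1, 0, 0], [0, 0, 0], 1], [[-0.2, 0, 0], [0, 0, 0], 1], [[-0.2, 0, 0], [0, 0, 0], 1], [[-0.2, 0, 0], [0, 0, 0], 1]]'

```text
clock: 15.2
tool_pos: [0.5589, -0.0529, 0.0365]
eef_rot: [0.998, 0.065, -0.0, 0.0]
contact_force: [0.2, -0.5, -1.3]
opening: 0.175
finger_force: 40.0
```

Request:
carry_out --rows '[[[-0.1, 0, 0], [0, 0, 0], 1], [[-0.15, 0, 0], [0, 0, 0], 1], [[-0.15, 0, 0], [0, 0, 0], 1]]'

```text
clock: 15.5
tool_pos: [0.5574, -0.0531, 0.0365]
eef_rot: [0.998, 0.065, -0.0, 0.0]
contact_force: [-0.6, 0.0, -1.4]
opening: 0.175
finger_force: 40.0
```

Request:
carry_out --rows '[[[-0.05, 0, 0], [0, 0, 0], 1], [[-0.1, 0, 0], [0, 0, 0], 1], [[-0.1, 0, 0], [0, 0, 0], 1]]'

```text
clock: 15.8
tool_pos: [0.5564, -0.0532, 0.0365]
eef_rot: [0.998, 0.065, -0.0, 0.0]
contact_force: [0.6, -0.0, -0.5]
opening: 0.18
finger_force: 40.0
```

Request:
carry_out --rows '[[[-0.05, 0, 0], [0, 0, 0], 1], [[-0.05, 0, 0], [0, 0, 0], 1]]'

```text
clock: 16.0
tool_pos: [0.556, -0.0532, 0.0365]
eef_rot: [0.998, 0.065, 0.0, 0.0]
contact_force: [0.3, -1.0, -1.6]
opening: 0.176
finger_force: 40.0
```

```bash
python3 -c "
from plant import r
from h import *
st(r)"
```

```text
t 16.0 tcp [ 0.556  -0.0532  0.0365] yaw 7.42 z [ 0.e+00 -1.e-04 -1.e+00] F [ 0.27 -1.03 -1.64] M [ 0.033 -0.027  0.012] op 0.1762
```

Request:
carry_out --rows '[[[-0.05, 0, 0], [0, 0, 0], 1], [[-0.1, 0, 0], [0, 0, 0], 1], [[-0.1, 0, 0], [0, 0, 0], 1]]'

```text
clock: 16.3
tool_pos: [0.5549, -0.0534, 0.0365]
eef_rot: [0.998, 0.065, -0.0, 0.0]
contact_force: [0.0, -0.4, -1.2]
opening: 0.178
finger_force: 40.0
```

```bash
python3 -c "
from plant import r
from h import *
st(r)
d={n:r.snapshot(n) for n in('top','scene')}
straws(d['scene'],(170,185,310,300))"
```

```text
t 16.3 tcp [ 0.5549 -0.0534  0.0365] yaw 7.43 z [-0.e+00 -1.e-04 -1.e+00] F [ 0.03 -0.41 -1.17] M [ 0.028 -0.064  0.011] op 0.1779
cop 84 x -112..16 y near 82.1 far 84.8
brass 44 x -97..13 y near 32.8 far 31.0
blue 43 x -85..15 y near -71.5 far -72.8
```

Request:
carry_out --rows '[[[-0.05, 0, 0], [0, 0, 0], 1], [[-0.1, 0, 0], [0, 0, 0], 1], [[-0.1, 0, 0], [0, 0, 0], 1]]'

```text
clock: 16.7
tool_pos: [0.5546, -0.0533, 0.0366]
eef_rot: [0.998, 0.065, 0.001, -0.0]
contact_force: [1.2, -0.6, -1.5]
opening: 0.174
finger_force: 40.0
```

```bash
python3 -c "
from plant import r
from h import *
st(r)"
```

```text
t 16.7 tcp [ 0.5546 -0.0533  0.0366] yaw 7.44 z [ 1.2e-03  1.0e-04 -1.0e+00] F [ 1.2  -0.6  -1.45] M [ 0.045 -0.345  0.026] op 0.1741
```

Request:
carry_out --rows '[[[-0.05, 0, 0], [0, 0, 0], 1], [[-0.1, 0, 0], [0, 0, 0], 1], [[-0.1, 0, 0], [0, 0, 0], 1]]'

```text
clock: 17.0
tool_pos: [0.5542, -0.0534, 0.0368]
eef_rot: [0.998, 0.065, 0.001, -0.0]
contact_force: [4.0, 0.1, -1.6]
opening: 0.175
finger_force: 40.0
```

```bash
python3 -c "
from plant import r
from h import *
st(r)"
```

```text
t 17.0 tcp [ 0.5542 -0.0534  0.0368] yaw 7.43 z [ 2.4e-03  3.0e-04 -1.0e+00] F [ 3.99  0.08 -1.6 ] M [ 0.081 -0.803  0.092] op 0.1751
```

Request:
carry_out --rows '[[[-0.04, 0, 0], [0, 0, 0], 1], [[-0.04, 0, 0], [0, 0, 0], 1], [[-0.04, 0, 0], [0, 0, 0], 1], [[-0.04, 0, 0], [0, 0, 0], 1], [[-0.04, 0, 0], [0, 0, 0], 1]]'

```text
clock: 17.5
tool_pos: [0.5538, -0.0535, 0.0368]
eef_rot: [0.998, 0.065, 0.001, -0.0]
contact_force: [4.3, 1.4, -1.6]
opening: 0.179
finger_force: 40.0
```

```bash
python3 - <<'E'
from plant import r
from h import *
st(r)
d={n:r.snapshot(n) for n in('top','scene')}; st(r)
s=d["scene"]; straws(s,(170,185,310,300))
b=cv2.resize(s["image"][150:290,160:340],(770,600),interpolation=cv2.INTER_CUBIC)
cv2.imwrite("pics/c7.png",np.clip(b[:,:,::-1]*1.5,0,255).astype(np.uint8))
E
```

```text
t 17.5 tcp [ 0.5538 -0.0535  0.0368] yaw 7.43 z [ 2.4e-03  3.0e-04 -1.0e+00] F [ 4.28  1.39 -1.65] M [ 0.168 -1.243  0.016] op 0.1785
t 17.6 tcp [ 0.5538 -0.0534  0.0368] yaw 7.43 z [ 2.4e-03  3.0e-04 -1.0e+00] F [ 5.69  1.32 -0.88] M [ 0.229 -1.189  0.065] op 0.1739
cop 86 x -112..14 y near 82.1 far 84.9
brass 46 x -101..13 y near 32.7 far 30.2
blue 41 x -85..14 y near -71.4 far -73.4
```

View pics/c7.png

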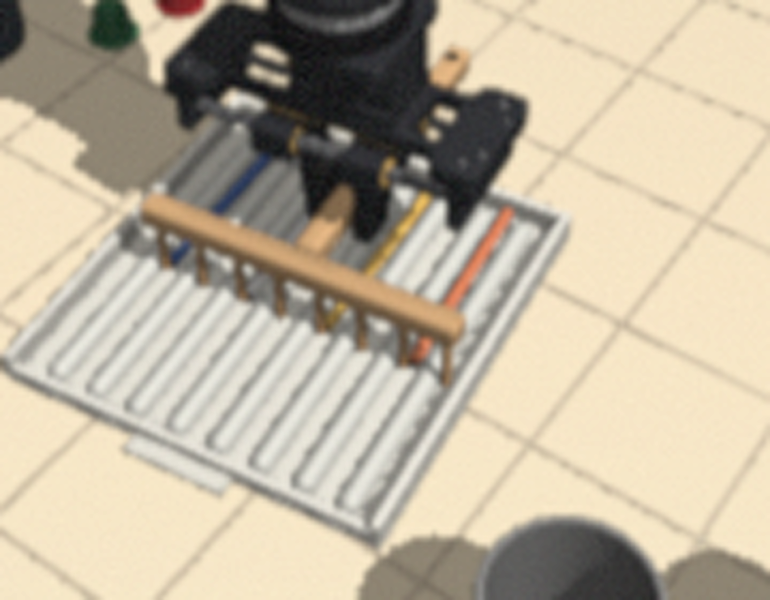

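The straws' far ends sit in one line at the pegs: copper (418,357), brass (330,325), blue (178,260). The push is about 5 N along tray −x with almost no yaw moment, so the ends are bearing evenly. I back off and lift.

Request:
carry_out --rows '[[[0.3, 0, 0], [0, 0, 0], 1], [[0.7, 0, 0], [0, 0, 0], 1], [[0.8, 0, -1], [0, 0, 0], 1], [[0.8, 0, -3], [0, 0, 0], 1], [[0.8, 0, -6], [0, 0, 0], 1], [[0.8, 0, -10], [0, 0, 0], 1], [[0.8, 0, -11.5], [0, 0, 0], 1], [[0.8, 0, -11.5], [0, 0, 0], 1]]'

```text
clock: 18.4
tool_pos: [0.5611, -0.053, 0.1541]
eef_rot: [0.998, 0.064, 0.002, 0.0]
contact_force: [0.8, 0.0, -1.6]
opening: 0.176
finger_force: 40.0
```

```bash
python3 - <<'E'
from plant import r
from h import *
s,R=st(r)
b=np.radians(34.4); p=np.array([.4086,.2761,.1509]); T=np.c_[[np.cos(b),np.sin(b),0],[np.sin(b),-np.cos(b),0],[0,0,-1]]
print("shift",(R.T@(p-s["tool_pos"])*100).round(2),"turn",Ro.from_matrix(R.T@T).as_rotvec(degrees=True).round(2))
E
```

```text
t 18.4 tcp [ 0.5611 -0.053   0.1541] yaw 7.39 z [ 3.1e-03 -5.0e-04 -1.0e+00] F [ 0.83  0.05 -1.59] M [-0.019 -0.    -0.056] op 0.1764
shift [-10.89 -34.6    0.26] turn [  0.09  -0.16 -27.01]
```

Request:
carry_out --rows '[[[-10.9, -34.6, 0.3], [0, 0, -27], 1], [[-10.9, -34.6, 0.3], [0, 0, -27], 1], [[-10.9, -34.6, 0.3], [0, 0, -27], 1], [[-10.9, -34.6, 0.3], [0, 0, -27], 1], [[-10.9, -34.6, 0.3], [0, 0, -27], 1], [[-10.9, -34.6, 0.3], [0, 0, -27], 1], [[-10.9, -34.6, 0.3], [0, 0, -27], 1], [[-10.9, -34.6, 0.3], [0, 0, -27], 1], [[-10.9, -34.6, 0.3], [0, 0, -27], 1], [[-10.9, -34.6, 0.3], [0, 0, -27], 1], [[-10.9, -34.6, 0.3], [0, 0, -27], 1]]'

```text
clock: 19.5
tool_pos: [0.4086, 0.2734, 0.1481]
eef_rot: [0.956, 0.294, -0.001, 0.001]
contact_force: [0.0, -0.6, -1.1]
opening: 0.175
finger_force: 40.0
```

```bash
python3 - <<'E'
from plant import r
from h import *
s,R=st(r)
b=np.radians(34.4); p=np.array([.4086,.2761,.1509]); T=np.c_[[np.cos(b),np.sin(b),0],[np.sin(b),-np.cos(b),0],[0,0,-1]]
print("shift",(R.T@(p-s["tool_pos"])*100).round(2),"turn",Ro.from_matrix(R.T@T).as_rotvec(degrees=True).round(2))
d={n:r.snapshot(n) for n in('top','scene')}; t=d["top"]
straws(t,(205,125,305,225),.008); straws(d["scene"],(170,150,310,300),.008)
a=cv2.resize(t["image"][125:225,205:305],(400,400),interpolation=cv2.INTER_CUBIC); b=cv2.resize(d["scene"]["image"][160:280,160:300],(400,343),interpolation=cv2.INTER_CUBIC)
o=np.zeros((400,800,3),np.uint8); o[:,:400]=a; o[:343,400:]=b
cv2.imwrite("pics/c8.png",np.clip(o[:,:,::-1]*1.6,0,255).astype(np.uint8))
E
```

```text
t 19.5 tcp [0.4086 0.2734 0.1481] yaw 34.2 z [-6.0e-04 -2.8e-03 -1.0e+00] F [ 0.04 -0.57 -1.09] M [-0.014 -0.019  0.043] op 0.1754
shift [ 0.15 -0.22 -0.28] turn [ 0.11  0.12 -0.2 ]
cop 72 x -110..14 y near 80.4 far 82.4
brass 70 x -110..14 y near 30.2 far 28.6
blue 74 x -109..15 y near -73.9 far -76.5
cop 132 x -201..13 y near -207.4 far 82.9
brass 80 x -114..14 y near 30.7 far 28.4
blue 88 x -115..14 y near -73.4 far -76.1
```

View pics/c8.png

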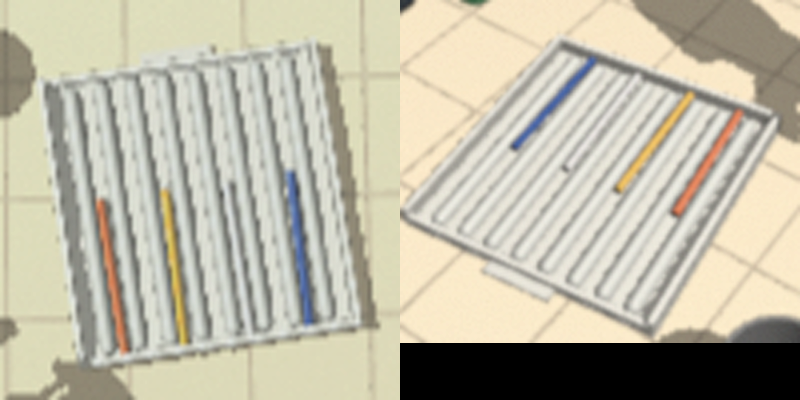

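All four straws lie flat in separate grooves against the near wall. In the top crop, copper runs (102,200)–(124,350), brass (166,190)–(183,342), silver (233,183)–(245,330) and blue (290,172)–(309,322). Next I lay the rake back.

Request:
carry_out --rows '[[[0.15, -0.25, 3], [0.1, 0.1, -0.2], 1], [[0.15, -0.25, 6], [0.1, 0.1, -0.2], 1], [[0.15, -0.25, 8], [0.1, 0.1, -0.2], 1], [[0.15, -0.25, 9], [0.1, 0.1, -0.2], 1], [[0.15, -0.25, 9], [0.1, 0.1, -0.2], 1], [[0.15, -0.25, 9], [0.1, 0.1, -0.2], 1]]'

```text
clock: 20.2
tool_pos: [0.4082, 0.2791, 0.059]
eef_rot: [0.955, 0.297, 0.001, -0.001]
contact_force: [0.4, -0.4, -1.5]
opening: 0.176
finger_force: 40.0
```

```bash
python3 - <<'E'
from plant import r
from h import *
s,R=st(r)
b=np.radians(34.4); p=np.array([.4086,.2772,.031]); T=np.c_[[np.cos(b),np.sin(b),0],[np.sin(b),-np.cos(b),0],[0,0,-1]]
print("shift",(R.T@(p-s["tool_pos"])*100).round(2),"turn",Ro.from_matrix(R.T@T).as_rotvec(degrees=True).round(2))
t=r.snapshot("top")
H=hsv(t); m=((H[...,0]>11)&(H[...,0]<22)&(H[...,1]>80)&(H[...,2]>60)).astype(np.uint8); m[:190]=0;m[280:]=0
d=pickle.load(open("s0.pkl","rb"))["top"]; H0=hsv(d); m0=((H0[...,0]>11)&(H0[...,0]<22)&(H0[...,1]>80)&(H0[...,2]>60)).astype(np.uint8); m0[:190]=0;m0[280:]=0
b=np.radians(34.7);ax=np.array([np.cos(b),np.sin(b)]);ay=np.array([-ax[1],ax[0]])
for T_,M_,z in((d,m0,.0565),(t,m,.0565+s["tool_pos"][2]-.0305)):
    v,u=np.nonzero(M_[:,100:190]); P=plane(T_,np.c_[u+100,v],z); a=P@ax;c=P@ay; k=(a>.53)&(a<.57)&(abs(c+.002)>.06)
    L,S=k&(c>0),k&(c<0); print(a[L].mean(),a[S].mean(),c[k].min(),c[k].max())
E
```

```text
t 20.2 tcp [0.4082 0.2791 0.059 ] yaw 34.57 z [ 0.0011  0.0026 -1.    ] F [ 0.41 -0.42 -1.46] M [-0.068 -0.008 -0.038] op 0.1764
shift [-0.08  0.18  2.8 ] turn [-0.09 -0.14  0.17]
0.5499001054524238 0.5500274908060201 -0.10011031043650598 0.09510819065615836
nan 0.5507862117855029 -0.10331551003682285 -0.062198556113109586<stdin>:12: RuntimeWarning: Mean of empty slice.
  ret = ret.dtype.type(ret / rcount)
```

Request:
carry_out --rows '[[[-0.1, 0.1, 0.8], [-0.1, -0.1, 0.1], 1], [[-0.1, 0.1, 1.6], [-0.1, -0.1, 0.1], 1], [[-0.1, 0.1, 2.2], [-0.1, -0.1, 0.1], 1], [[-0.1, 0.1, 2.5], [-0.1, -0.1, 0.1], 1], [[-0.1, 0.1, 2.7], [-0.1, -0.1, 0.1], 1], [[-0.1, 0.1, 2.7], [-0.1, -0.1, 0.1], 1], [[-0.1, 0.1, 2.7], [-0.1, -0.1, 0.1], 1]]'

```text
clock: 20.95
tool_pos: [0.4074, 0.278, 0.0315]
eef_rot: [0.955, 0.297, 0.0, 0.0]
contact_force: [0.9, 0.5, -1.7]
opening: 0.174
finger_force: 40.0
```

```bash
python3 -c "
from plant import r
from h import *
st(r)"
```

```text
t 20.95 tcp [0.4074 0.278  0.0315] yaw 34.53 z [ 1.e-04  0.e+00 -1.e+00] F [ 0.91  0.53 -1.66] M [ 0.006 -0.002  0.011] op 0.1743
```

Request:
carry_out --rows '[[[0.1, 0, 0.05], [0, 0, 0], 1], [[0.1, 0, 0.1], [0, 0, 0], 1], [[0.1, 0, 0.13], [0, 0, 0], 1], [[0.1, 0, 0.13], [0, 0, 0], 1]]'

```text
clock: 21.35
tool_pos: [0.4081, 0.2784, 0.0311]
eef_rot: [0.955, 0.297, 0.0, 0.0]
contact_force: [-1.4, -1.3, 9.0]
opening: 0.171
finger_force: 40.0
```

```bash
python3 -c "
from plant import r
from h import *
st(r)"
```

```text
t 21.35 tcp [0.4081 0.2784 0.0311] yaw 34.53 z [ 4.e-04 -0.e+00 -1.e+00] F [-1.44 -1.27  8.98] M [-0.187  0.392 -0.002] op 0.1715
```

Request:
carry_out --rows '[[[0, 0, -0.09], [0, 0, 0], 1], [[0, 0, -0.09], [0, 0, 0], 1], [[0, 0, -0.09], [0, 0, 0], 1], [[0, 0, -0.09], [0, 0, 0], 0.8], [[0, 0, -0.09], [0, 0, 0], 0.7], [[0, 0, -0.09], [0, 0, 0], 0.6], [[0, 0, -0.09], [0, 0, 0], 0.5], [[0, 0, -0.09], [0, 0, 0], 0.4], [[0, 0, -0.09], [0, 0, 0], 0.4], [[0, 0, -0.09], [0, 0, 0], 0.4]]'

```text
clock: 22.35
tool_pos: [0.4082, 0.2785, 0.0311]
eef_rot: [0.955, 0.297, -0.0, 0.0]
contact_force: [-0.2, 0.1, -0.1]
opening: 0.602
finger_force: 0.0
```

Request:
carry_out --rows '[[[0, 0, -1], [0, 0, 0], 0.4], [[0, 0, -3], [0, 0, 0], 0.4], [[0, 0, -7], [0, 0, 0], 0.4], [[0, 0, -12], [0, 0, 0], 0.2], [[0, 0, -17], [0, 0, 0], 0], [[-3, 0, -22], [0, 0, 0], 0], [[-3, 0, -22], [0, 0, 0], 0], [[-3, 0, -22], [0, 0, 0], 0]]'

```text
clock: 23.15
tool_pos: [0.3835, 0.2613, 0.2528]
eef_rot: [0.955, 0.297, 0.002, -0.0]
contact_force: [-0.2, 0.5, 0.2]
opening: 0.991
finger_force: 0.0
```

```bash
python3 - <<'E'
from plant import r
from h import *
st(r)
d={n:r.snapshot(n) for n in('top','scene')}; d0=pickle.load(open("s0.pkl","rb"))
straws(d["top"],(205,125,305,225),.008)
b=np.radians(34.7);ax=np.array([np.cos(b),np.sin(b)]);ay=np.array([-ax[1],ax[0]])
def mk(p,y0,y1,x0,x1):
    H=hsv(p); m=((H[...,0]>11)&(H[...,0]<22)&(H[...,1]>80)&(H[...,2]>60)); v,u=np.nonzero(m[y0:y1,x0:x1]); return np.c_[u+x0,v+y0]
for k in(d0,d):
    P=plane(k["top"],mk(k["top"],190,280,100,190),.0565); a=P@ax;c=P@ay; h=(a>.53)&(a<.57)&(abs(c+.002)>.02)
    print("top head a L/S %.4f %.4f ends %.4f %.4f tail %.4f n %d"%(a[h&(c>0)].mean(),a[h&(c<0)].mean(),c[h].min(),c[h].max(),a.min(),len(a)))
    q=mk(k["scene"],170,260,350,460); print(" scene bbox",q.min(0),q.max(0),"mean",q.mean(0).round(1))
E
```

```text
t 23.15 tcp [0.3835 0.2613 0.2528] yaw 34.51 z [ 0.0029  0.0014 -1.    ] F [-0.19  0.54  0.18] M [ 0.017 -0.071  0.012] op 0.9915
cop 72 x -110..14 y near 80.4 far 82.4
brass 70 x -110..14 y near 30.2 far 28.6
blue 74 x -109..15 y near -73.9 far -76.5
top head a L/S 0.5499 0.5500 ends -0.1001 0.0951 tail 0.3480 n 600
 scene bbox [358 176] [452 253] mean [401.7 231.1]
top head a L/S 0.5499 0.5514 ends -0.1045 0.0333 tail 0.3487 n 411
 scene bbox [357 177] [450 253] mean [399.2 231.5]
```

```bash
python3 -c "
from plant import r
print(r.finish_job())"
```

```text
the job is handed in; nothing more can be done
None
```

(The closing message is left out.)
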